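# Hold the spring clip open over the tallest sample card

## Task

Squeeze the handles of the spring clip, lift it off the low sample card, and lower it spread open over the middle of the top edge of the tallest of the three cards, so that I can slip a second card in beside it. Finish holding it there, upright and gaping, one jaw each side with the card's edge well inside the jaws, the clip touching neither the card nor its foot; do not let go. Leave everything else where it stands.

Things in the scene. Friction and masses are not known exactly. Their poses are not given: they have to be found in the camera images.
- clip: Grey spring clip, 93 mm long, 24 mm wide (30 at the pin), 60 g, parked jaws-down on the low card. Origin on the hinge pin, 25 mm above that card's top edge; z up to the handles, x the way handles and jaws spread, y along the pin. Straight jaws end 45 mm below the pin; two handles rise in a V to tips 45 mm above the pin (top 48), 51 mm over their outsides parked, 22 mm at full squeeze.
- clip_a (a joint): Opening angle of the half with the jaw on the clip's +x side, rad: 0 parked on a 4 mm card, 0.30 fully open at a stop. A spring shuts it. Squeezing the two handle tips together along x opens both halves: about 5 N on each tip starts it, 10 N holds it at the stop, where the jaw ends gape 30 mm; harder squeezing does nothing more.
- clip_b (a joint): The same for the half whose jaw lies on the clip's -x side.
- jaw_a (a point): Lower inner end of the jaw on the clip's +x side (middle of its width), 45 mm under the pin.
- jaw_b (a point): Lower inner end of the jaw on the clip's -x side.
- tall_card: The tallest card, the target: stiff brown board 4 mm thick, 64 mm wide, top edge 105 mm above the work surface, upright in a wooden foot 50 x 80 x 14 mm (x, y, z). Fixed. Origin under the middle of the foot, on the work surface; z up, x square to the card's face (its thickness), y along its top edge; the card's middle plane is x = 0.
- tall_card_top (a point): Middle of the top edge of the tallest card.
- low_card: The low card with the clip on it: the same board 80 mm wide, top edge 75 mm above the surface, upright in a wooden foot 50 x 80 x 14 mm (x, y, z). Fixed. Origin under the middle of the foot, on the work surface; z up, x square to the card's face (its thickness), y along its top edge; the card's middle plane is x = 0.
- short_card: The shortest card, not used: 80 mm wide, top edge 60 mm above the surface, upright in a wooden foot 50 x 80 x 14 mm (x, y, z). Fixed. Origin under the middle of the foot, on the work surface; z up, x square to the card's face (its thickness), y along its top edge; the card's middle plane is x = 0.
- bottle_left: Slim squeeze bottle, 32 mm across, 101 mm high with its needle, among the cards. Origin under its middle. A bystander, to be left where it stands.
- bottle_right: Slim squeeze bottle, 32 mm across, 104 mm high with its needle, among the cards. Origin under its middle. A bystander, to be left where it stands.
- bottle_wide: Wide squeeze bottle, 49 mm across, 96 mm high, at the back. Origin under its middle. A bystander, to be left where it stands.
- tin: Flat tin box, 70 x 98 x 30 mm, at the back. Origin under its middle. A bystander, to be left where it stands.
- wood_box: Small plywood box, 54 x 84 x 29 mm, at the back. Origin under its middle. A bystander, to be left where it stands.
There are look-alikes about, which are no part of the job. What is shaped like the clip but purple is not meant.

How it is judged (in metres and radians):
On the way:
1. the clip is spread open and lifted clear of the low card, its pin at least 130 mm above the work surface (value of joint each of clip_a, clip_b above 0.1 rad and height (world z) of clip above 0.13 m and contact force between clip and low_card below 0.1 N and contact force between clip and the fingers above 3 N), for 0.2 s.
At the end, for the whole second after the job is handed in: Gripped (over 3 N), still, upright (0.3 rad), square to the tallest card (0.35 rad); each half open over 0.12 rad; a jaw end each side, over 3 mm from the card's middle plane, 7 to 39 mm below its top edge, within 22 mm of mid-width; clip not touching card or foot (0.3 N) (((x of jaw_a in the frame of tall_card above 0.003 m and x of jaw_b in the frame of tall_card below -0.003 m) or (x of jaw_b in the frame of tall_card above 0.003 m and x of jaw_a in the frame of tall_card below -0.003 m)) and z of jaw_a in the frame of tall_card between 0.066 and 0.098 m and y of jaw_a in the frame of tall_card between -0.022 and 0.022 m and value of joint each of clip_a, clip_b above 0.12 rad and z of jaw_b in the frame of tall_card between 0.066 and 0.098 m and y of jaw_b in the frame of tall_card between -0.022 and 0.022 m and angle between clip's own z axis and vertical below 0.3 rad and angle between the x axis of clip and the x axis of tall_card, either way round below 0.35 rad and contact force between clip and tall_card below 0.3 N and contact force between clip and the fingers above 3 N and linear speed of clip below 0.02 m/s); the arm keeps its last pose, push and grip.
It fails at once if a bystander is moved more than 25 mm (distance of any of bottle_left, bottle_right, bottle_wide, tin, wood_box from where it was at the start of the episode above 0.025 m).
It also fails if it takes over 38 s, if anything falls off the work surface, if the arm or the gripper's body presses on something with over 40 N, if the wrist force passes 120 N, or if a joint passes its speed limit or range.

## Robot

A 7-joint arm with a two-finger parallel gripper is mounted at the origin on a cart in front of the work surface, level with it; the furniture and walls round the work are solid. World frame = base frame: x ahead of the robot, y to its left, z up, the work surface at z = 0. Lengths are in m, angles in degrees, forces in N, time in s.
With the tool pointing down it reaches from about 0.35 to 0.775 m from the base axis. Payload 3.1 kg.
Tool frame: the origin (TCP) lies on the centre line of the jaws, within the pads' length; the fingertips stand 17 mm ahead of it and the grasp point (between the pads) lies 2 mm behind it (robot.tip_reach is the distance from the TCP to the fingertips, in m); z points along the fingers, y is the direction in which the jaws open and shut (so a half turn about z gives the same grasp; the last joint's range is limited). The gripper opens to 85 mm and grips with 20 to 120 N. Pads are 22 mm wide; open, the fingers measure 114 mm over their backs; the gripper's body (76 mm by 85 mm) begins 54 mm behind the grasp point. The pads swing forward as they close: fully open they stand 13 mm farther back than shut.
Start: joints at [-73.551, 17.813, 0.802, 86.603, -0.252, 75.585, -1.558], TCP at [0.178, 0.521, 0.248] pointing down, gripper open.
Joint ranges: [-154.91, 154.91], [-16.99, 109.72], [-72.82, 74.43], [7.12, 147.25], [-82.49, 262.49], [11.32, 116.49], [-174.64, 174.64]. Speed limits (degrees/s): [159.86, 159.86, 180, 180, 180, 180, 180].

## Interface

Orientations are given as [roll, pitch, yaw] about the fixed x, y, z axes, in that order (R = Rz(yaw) Ry(pitch) Rx(roll)).
In Python, from station import robot, fingers, vision, workorder, recognise gives the robot as it stands. Calls block until the motion is done:
- robot.move_to(position, orientation): joint-space move of the TCP to a pose.
- robot.line_to(position, orientation=None, velocity=0.15, f_stop=None): straight line of the TCP; orientation=None keeps the orientation; velocity is the mean speed in m/s. With f_stop (N) it stops when the force on the tool has changed by that much, and returns True; else False.
- robot.move_j(angles): joint-space move.
- fingers.gripper_to(opening, force=None): opening from 0.0 (shut) to 1.0 (fully open); force is the grip in N (None keeps the last); returns when the fingers have stopped.
- robot.pause(seconds).
- robot.inverse_kinematics(position, orientation): joint angles nearest the present ones, or None.
- vision.grab_frame(name): name is "scene" or "top" or "wrist"; returns the picture (400x640x3 uint8, red, green, blue); there is no depth.
- vision.calibration(name): a dict with "mtx" (3x3 intrinsics, pixels), "extrinsics" (4x4, takes a point from world to camera coordinates); the wrist camera has in their place "T_tool_cam" (4x4, takes a point from camera to tool coordinates, whose origin is the TCP and whose axes are the flange's). Camera axes: x right, y up, looking along -z (the intrinsics and any distortion apply to the point x, -y, -z); pixel columns grow to the right and rows downward; lengths in m; the calibration is good to about 2 mm. A picture is of the moment at which its call begins: read the wrist's pose just before it. calibration takes no time and is no camera call.
A pose or a line that the arm cannot do raises robot.PlanningError and nothing moves.
- workorder.close_job(): hands the job in, once; it reports no verdict.
Trained networks look in the newest picture that a camera, given by its name, has taken for a name from the list of things; names that differ only in an ending like _2 or _b are one class to them, and where a whole thing is asked for, a point or a joint stands for the part that bears it (a point fixed in the world has none). Each returns a list of dicts, best first, with "p" (0 to 1); they miss things now and then, are a little off and sometimes report something else, mostly with a low value. They report only what shows in the picture. A call takes as long as a camera call. They do not tell look-alikes from the thing itself.
- recognise(label, camera): "rect" ([centre column, centre row, width, height] in pixels, round what is visible of it).
Readings, each from a call of its own:
- robot.current_time_s(): time.
- robot.current_joint_positions(): joint angles.
- robot.current_dq(): joint speeds.
- robot.current_joint_torque(): joint torques, N m.
- robot.current_tool_pos(): TCP position.
- robot.current_eef_rot(): TCP orientation.
- robot.current_contact_force(): force on the tool from outside, world axes, zero at the start.
- robot.current_torque(): the same for the moment, N m.
- robot.current_finger_gap(): opening from 0.0 (shut) to 1.0 (fully open).
Only numpy, scipy, OpenCV 4.12 (cv2) and the standard library are available. Lean on these libraries where they do the work, as an engineer would, in place of code of your own. Each camera call takes 0.05 s, during which the arm holds its last target.

## Working session

There is one attempt and no reset: what is moved stays moved. The work goes in short steps, each a Python script; the robot and the scene stay as the last script left them, time stands still between calls to the robot, and variables do not carry over. Pictures are saved under pics/ and viewed, and the job is handed in when it is done.

```bash
ls; mkdir -p pics; python3 - <<'E'
from station import robot, fingers, vision, workorder, recognise
import cv2,numpy as np
np.set_printoptions(precision=4,suppress=True)
print(robot.current_time_s())
for n in("scene","top","wrist"):
    im=vision.grab_frame(n); cv2.imwrite(f"pics/{n}0.png",im[:,:,::-1]); c=vision.calibration(n)
    print(n,{k:np.array(v) if not isinstance(v,str) else v for k,v in c.items()})
    for l in ("clip","tall_card","low_card","short_card","bottle_left"):
        print(l,[(np.round(d["rect"],0).tolist(),round(d["p"],2)) for d in recognise(l,n)])
print(robot.current_time_s(),robot.current_tool_pos(),robot.current_eef_rot())
E
```

```text
pics
0.0
scene {'mtx': array([[508.9934,   0.    , 317.5243],
       [  0.    , 508.9934, 202.0169],
       [  0.    ,   0.    ,   1.    ]]), 'extrinsics': array([[ 0.849 , -0.5283, -0.005 , -0.4848],
       [ 0.2339,  0.3674,  0.9002, -0.199 ],
       [-0.4737, -0.7655,  0.4355, -0.9564],
       [ 0.    ,  0.    ,  0.    ,  1.    ]])}
clip [([352.0, 224.0, 14.0, 38.0], 0.82), ([343.0, 303.0, 22.0, 49.0], 0.78), ([347.0, 226.0, 24.0, 50.0], 0.76), ([344.0, 230.0, 17.0, 37.0], 0.75), ([336.0, 299.0, 30.0, 51.0], 0.74), ([330.0, 298.0, 18.0, 51.0], 0.72), ([261.0, 182.0, 18.0, 46.0], 0.25)]
tall_card [([261.0, 183.0, 22.0, 46.0], 0.73)]
low_card [([350.0, 262.0, 44.0, 55.0], 0.81)]
short_card [([290.0, 232.0, 32.0, 40.0], 0.84)]
bottle_left [([277.0, 205.0, 12.0, 32.0], 0.92)]
top {'mtx': array([[505.8095,   0.    , 317.0299],
       [  0.    , 505.8095, 207.4258],
       [  0.    ,   0.    ,   1.    ]]), 'extrinsics': array([[-0.0084, -0.9998,  0.0178, -0.0482],
       [ 0.9912, -0.006 ,  0.1319, -0.5255],
       [-0.1318,  0.0187,  0.9911, -1.1988],
       [ 0.    ,  0.    ,  0.    ,
[... 235 characters left out ...]
ard [([210.0, 207.0, 36.0, 19.0], 0.88)]
low_card [([378.0, 211.0, 39.0, 20.0], 0.69)]
short_card [([300.0, 228.0, 35.0, 27.0], 0.67), ([380.0, 211.0, 17.0, 10.0], 0.48)]
bottle_left [([253.0, 213.0, 9.0, 13.0], 0.55), ([378.0, 211.0, 19.0, 9.0], 0.39)]
wrist {'mtx': array([[312.8305,   0.    , 325.3878],
       [  0.    , 312.8305, 200.0916],
       [  0.    ,   0.    ,   1.    ]]), 'T_tool_cam': array([[ 0.0001,  0.9659,  0.2589,  0.065 ],
       [ 1.    , -0.0001, -0.0001,  0.0001],
       [-0.0001,  0.2589, -0.9659, -0.126 ],
       [ 0.    ,  0.    ,  0.    ,  1.    ]])}
clip []
tall_card []
low_card []
short_card []
bottle_left []
0.9 [0.1776 0.5206 0.2483] [179.9994   0.0001 161.1654]
```

View pics/scene0.png

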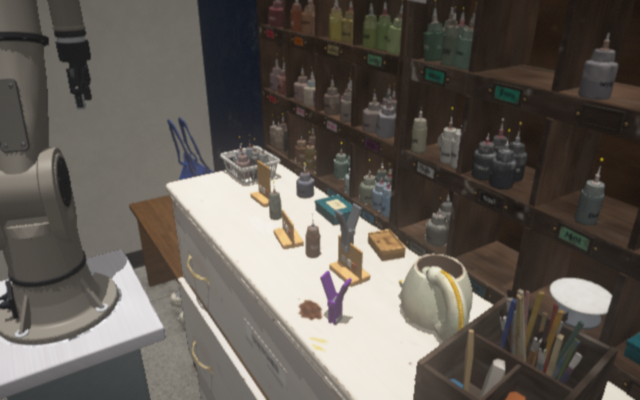

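View pics/top0.png

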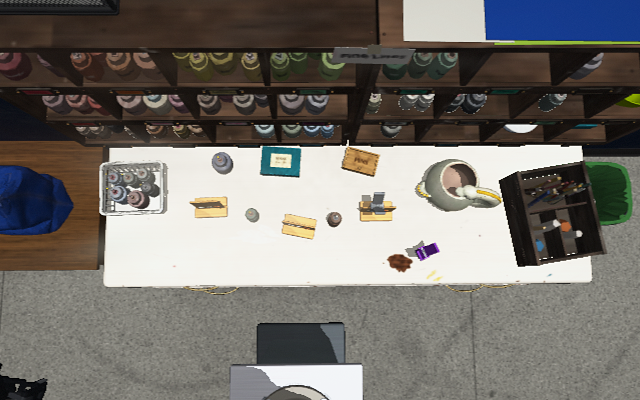

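```bash
python3 - <<'E'
import cv2
a=cv2.imread('pics/scene0.png');b=cv2.imread('pics/top0.png')
cv2.imwrite('pics/s0c.png',cv2.resize(a[140:340,230:390],None,fx=3.75,fy=3,interpolation=cv2.INTER_CUBIC)[:600])
cv2.imwrite('pics/t0c.png',cv2.resize(b[150:280,180:460],None,fx=2.85,fy=2.85,interpolation=cv2.INTER_CUBIC))
E
```

```text
(no output)
```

View pics/s0c.png

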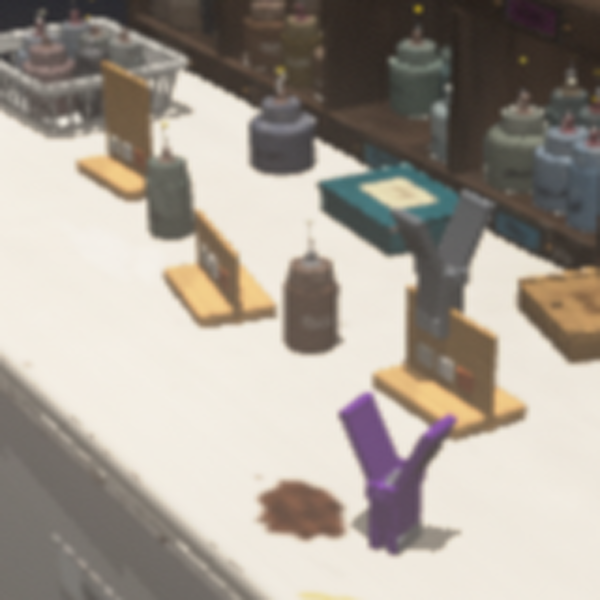

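View pics/t0c.png

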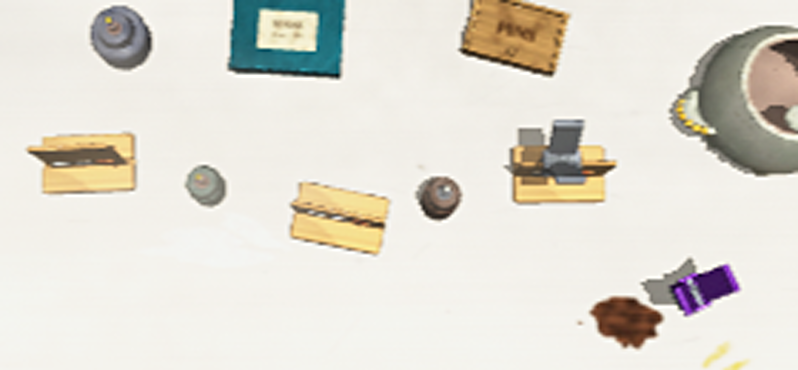

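```bash
cat > h.py <<'E'
from station import robot, fingers, vision, workorder, recognise
import cv2,numpy as np
from scipy.spatial.transform import Rotation as Ro
np.set_printoptions(precision=4,suppress=True)
def RT():
    T=np.eye(4);T[:3,:3]=Ro.from_euler('xyz',robot.current_eef_rot(),degrees=True).as_matrix();T[:3,3]=robot.current_tool_pos();return T
CV=np.diag([1,-1,-1,1.])
def cam(n,Tt=None):
    "K, 4x4 world->opencv cam"
    c=vision.calibration(n);K=np.array(c["mtx"])
    E=np.array(c["extrinsics"]) if "extrinsics" in c else np.linalg.inv(Tt@np.array(c["T_tool_cam"]))
    return K,CV@E
def ray(KE,uv):
    K,E=KE;d=np.linalg.inv(K)@[uv[0],uv[1],1];R=E[:3,:3];return -R.T@E[:3,3],R.T@d/np.linalg.norm(d)
def atz(KE,uv,z):
    o,d=ray(KE,uv);return o+d*(z-o[2])/d[2]
def tri(obs):
    A=np.zeros((3,3));b=np.zeros(3);r=[]
    for KE,uv in obs:
        o,d=ray(KE,uv);P=np.eye(3)-np.outer(d,d);A+=P;b+=P@o
    X=np.linalg.solve(A,b)
    return X,[float(np.linalg.norm(proj(KE,X)-uv)) for KE,uv in obs]
def proj(KE,X):
    K,E=KE;p=K@(E[:3,:3]@X+E[:3,3]);return p[:2]/p[2]
E
python3 - <<'E'
from h import *
T=cam("top");S=cam("scene")
cr=lambda u,v:(180+u/2.85,150+v/2.85)
sr=lambda u,v:(230+u/3.75,140+v/3.)
# foot corners z=.014
for n,c in dict(tall=[(42,134),(135,134),(135,192),(42,192)],low=[(511,146),(605,146),(606,202),(513,204)],short=[(301,182),(390,197),(378,253),(292,237)]).items():
    P=np.array([atz(T,cr(*q),.014) for q in c]);print(n,P.mean(0),P[:,:2].tolist())
print("pin",atz(T,cr(560,160),.1), "pin tri",tri([(T,cr(560,160)),(S,sr(445,268))]))
for n,q,z in(("bl",(207,195),.02),("br",(440,205),.02)):print(n,atz(T,cr(*q),z))
for p in([.57,-.17,.3],[.57,.22,.3]):
  for y in(90,-90): print(p,y,robot.inverse_kinematics(p,[180,0,y]))
E
```

```text
tall [0.5302 0.2097 0.014 ] [[0.5558018279375058, 0.25051332519001734], [0.5553472221302984, 0.16989158698349544], [0.5045375234652437, 0.16913274734722436], [0.5050481298114066, 0.24932661183876062]]
low [ 0.5176 -0.199   0.014 ] [[0.542894025506816, -0.1577681675143149], [0.5424171728536868, -0.2401248077115446], [0.49317913232196176, -0.23961563627417987], [0.49195838897896293, -0.15851987309071522]]
short [ 0.4815 -0.0084  0.014 ] [[0.5123619800806647, 0.025529515830491442], [0.4987634625790607, -0.051667365008987415], [0.45018940900460147, -0.04089672337522145], [0.46455058047293446, 0.03330738350552767]]
pin [ 0.5187 -0.1885  0.1   ] pin tri (array([ 0.5218, -0.1902,  0.102 ]), [1.6668499688695473, 1.935387195109746])
bl [0.5009 0.1062 0.02  ]
br [ 0.4909 -0.0947  0.02  ]
[0.57, -0.17, 0.3] 90 [-24.1898  33.7658  67.4741  74.9949 -30.8919  90.548   38.9678]
[0.57, -0.17, 0.3] -90 [ -23.1093   32.4647   64.4781   74.9578  -28.9735   89.7491 -142.475 ]
[0.57, 0.22, 0.3] 90 [-41.159   25.672   29.1466  71.2464 -12.2099  86.0715 -13.6251]
[0.57, 0.22, 0.3] -90 [-25.3417  24.1646   4.09    70.4997  -1.6785  85.3922 158.5259]
```

```bash
cat >> h.py <<'E'
import pickle,os
def snap(n,name):
    T=RT();im=vision.grab_frame(name)[:,:,::-1];cv2.imwrite(f"pics/{n}.png",im);pickle.dump(T,open(f"pics/{n}.pkl","wb"));return im
E
python3 - <<'E'
from h import *
t=robot.current_time_s
print(t());robot.move_to([.51,.21,.27],[180,0,90]);print(t());robot.pause(.15);snap("wA","wrist")
robot.line_to([.56,.15,.27],velocity=.2);robot.pause(.15);snap("wB","wrist");print(t(),robot.current_joint_positions())
E
```

```text
0.9
2.5667
3.5083 [-37.8623  22.2666  30.1603  80.34   -11.204   80.3748  -7.5149]
```

View pics/wA.png

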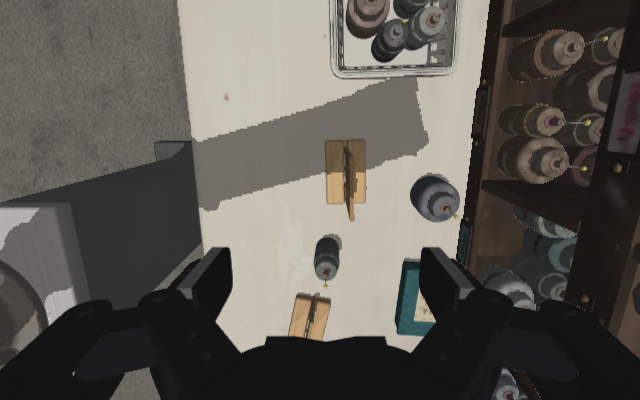

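View pics/wB.png

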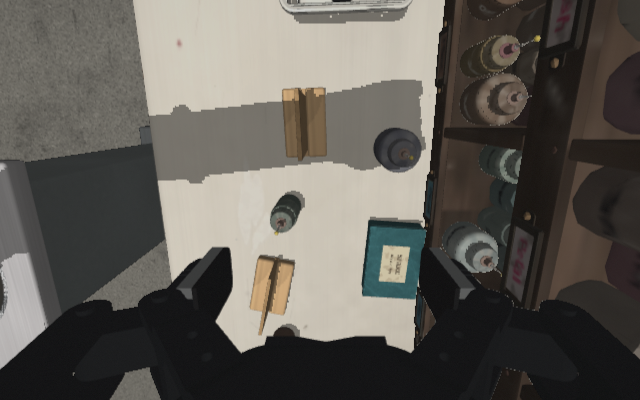

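Wrist view A: tall card's foot at (346,172), its top edge running from about (345,145) to (351,219). View B: foot at (305,122). Zooming in to get the edge ends.

```bash
python3 - <<'E'
import cv2,numpy as np
a=cv2.imread('pics/wA.png')[130:230,310:380];b=cv2.imread('pics/wB.png')[75:175,270:340]
f=lambda x:cv2.resize(x,None,fx=5.5,fy=5.5,interpolation=cv2.INTER_CUBIC)
cv2.imwrite('pics/wABc.png',np.hstack([f(a),f(b)]))
E
```

```text
(no output)
```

View pics/wABc.png

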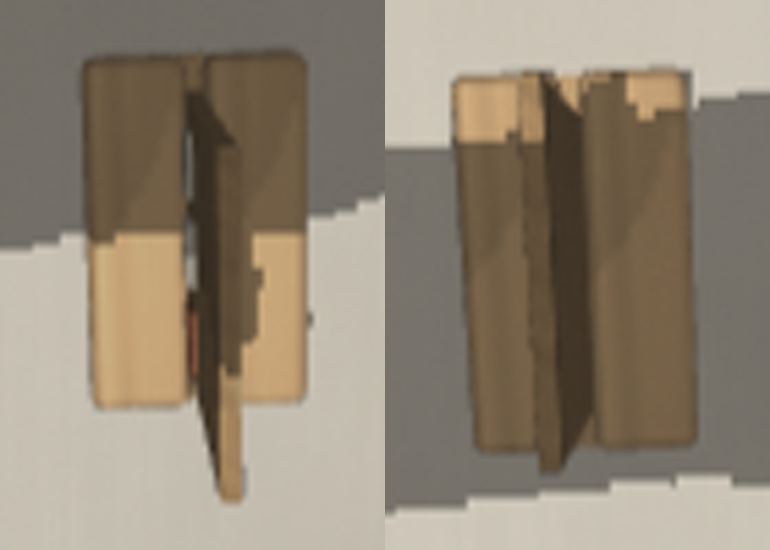

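```bash
python3 - <<'E'
from h import *
A=cam("wrist",pickle.load(open("pics/wA.pkl","rb")));B=cam("wrist",pickle.load(open("pics/wB.pkl","rb")))
fa=lambda u,v:np.array((310+(u+.5)/5.5-.5,130+(v+.5)/5.5-.5))
fb=lambda u,v:np.array((270+(u-385+.5)/5.5-.5,75+(v+.5)/5.5-.5))
print("near",tri([(A,fa(231,498)),(B,fb(550,470))]))
print("far",tri([(A,fa(228,142)),(B,fb(533,76))]))
for n,C,f,c,e in(("A",A,fa,[(83,58),(305,52),(305,402),(95,407)],[(228,142),(231,498)]),("B",B,fb,[(453,77),(690,70),(695,443),(477,450)],[(533,76),(550,470)])):
    P=np.array([atz(C,f(*q),.014) for q in c]);print(n,P.mean(0),P[:,:2].round(4).tolist())
    print(n,"edge@.105",[atz(C,f(*q),.105).round(4).tolist() for q in e])
E
```

```text
near (array([0.5353, 0.178 , 0.1026]), [0.28607469758060344, 0.3009337000076898])
far (array([0.5334, 0.2416, 0.1008]), [0.15057540866133223, 0.15896473980696751])
A [0.5341 0.2105 0.014 ] [[0.5084, 0.2494], [0.5568, 0.2509], [0.5597, 0.1716], [0.5114, 0.1702]]
A edge@.105 [[0.5332, 0.2422, 0.105], [0.5353, 0.179, 0.105]]
B [0.5346 0.2101 0.014 ] [[0.5088, 0.2483], [0.5585, 0.2499], [0.5598, 0.1719], [0.5115, 0.1702]]
B edge@.105 [[0.5337, 0.2411, 0.105], [0.5353, 0.1781, 0.105]]
```

```bash
python3 - <<'E'
from h import *
t=robot.current_time_s
robot.line_to([.50,-.20,.29],velocity=.3);robot.pause(.15);snap("wC","wrist");print(t())
robot.line_to([.54,-.25,.29],velocity=.2);robot.pause(.15);snap("wD","wrist");print(t(),robot.current_joint_positions())
E
```

```text
5.0417
5.7083 [ -2.6243  25.2496  39.4118  75.6857 -15.8473  84.5272  35.6374]
```

View pics/wC.png

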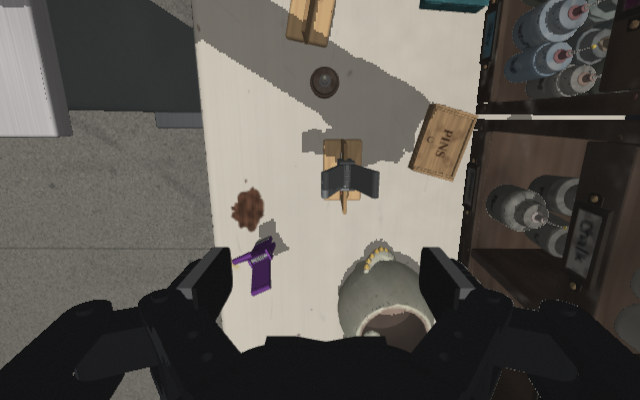

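View pics/wD.png

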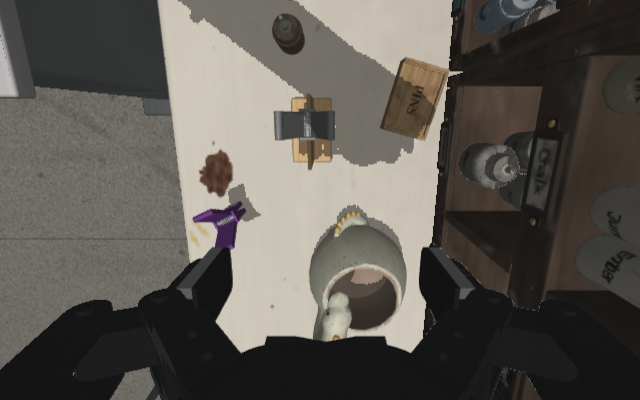

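Candidates: the grey clip at wC (350,180) / wD (305,125), and the purple look-alike at wC (260,265) / wD (220,225). I choose the grey one on the low card; here is a close crop to check.

```bash
python3 - <<'E'
import cv2,numpy as np
a=cv2.imread('pics/wC.png')[130:220,315:385];b=cv2.imread('pics/wD.png')[85:175,270:340]
f=lambda x:cv2.resize(x,None,fx=5.5,fy=5.5,interpolation=cv2.INTER_CUBIC)
cv2.imwrite('pics/wCDc.png',np.hstack([f(a),f(b)]))
E
```

```text
(no output)
```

View pics/wCDc.png

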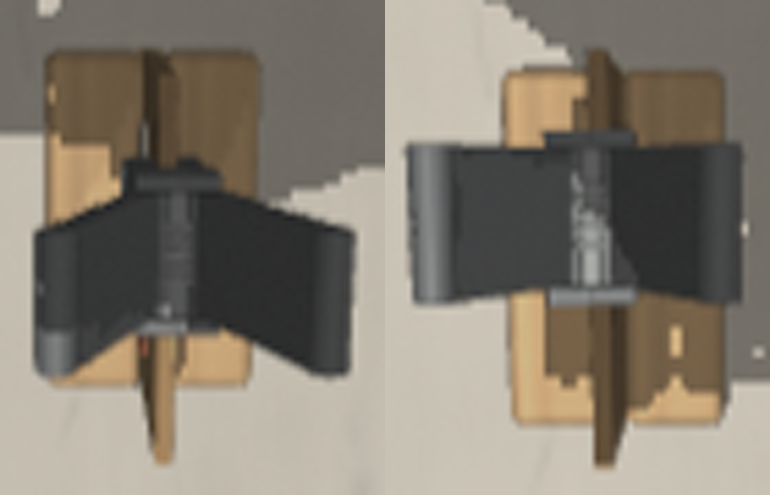

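```bash
python3 - <<'E'
from h import *
A=cam("wrist",pickle.load(open("pics/wC.pkl","rb")));B=cam("wrist",pickle.load(open("pics/wD.pkl","rb")))
fa=lambda u,v:np.array((315+(u+.5)/5.5-.5,130+(v+.5)/5.5-.5))
fb=lambda u,v:np.array((270+(u-385+.5)/5.5-.5,85+(v+.5)/5.5-.5))
for n,a,b in(("Lfar",(35,232),(408,145)),("Lnear",(37,375),(414,303)),("Rfar",(355,232),(742,144)),("Rnear",(350,376),(741,302)),("cardnear",(163,462),(605,466)),("pinnear",(180,328),(592,297)),("pinfar",(178,180),(591,138))):
    print(n,tri([(A,fa(*a)),(B,fb(*b))]))
for C,f,c in((A,fa,[(45,52),(260,52),(253,384),(48,384)]),(B,fb,[(505,72),(724,72),(728,424),(513,424)])):
    P=np.array([atz(C,f(*q),.014) for q in c]);print(P.mean(0),P[:,:2].round(4).tolist())
E
```

```text
Lfar (array([ 0.4972, -0.1793,  0.146 ]), [0.20948005011883156, 0.21976429832989472])
Lnear (array([ 0.4974, -0.2027,  0.1467]), [0.019041382612456345, 0.01995569626008603])
Rfar (array([ 0.5477, -0.179 ,  0.1468]), [0.10644667825979402, 0.1117682037099177])
Rnear (array([ 0.5478, -0.2023,  0.1477]), [0.01781287474710238, 0.018674266486966132])
cardnear (array([ 0.5227, -0.24  ,  0.0742]), [0.13406087209808407, 0.13901500367546174])
pinnear (array([ 0.5228, -0.2041,  0.1072]), [0.3580742241945264, 0.3731287089509199])
pinfar (array([ 0.5225, -0.1773,  0.1024]), [0.0068943539321122856, 0.007189460694530978])
[ 0.5225 -0.1998  0.014 ] [[0.4973, -0.1605], [0.5467, -0.1603], [0.5477, -0.2392], [0.4982, -0.2394]]
[ 0.5231 -0.2006  0.014 ] [[0.4985, -0.1614], [0.5472, -0.1614], [0.5486, -0.2399], [0.4983, -0.2399]]
```

The grey clip shows dark grey handles with its pin at (0.5225, -0.191). The tips measure 50.5 mm apart at z = 0.147, matching the description. Going for the grasp.

```bash
python3 - <<'E'
from h import *
t=robot.current_time_s
robot.line_to([.5225,-.191,.22],velocity=.2)
print("stopped",robot.line_to([.5225,-.191,.1405],velocity=.1,f_stop=8))
robot.pause(.1);print(robot.current_tool_pos(),robot.current_contact_force())
fingers.gripper_to(0.0,force=35);robot.pause(.2)
print(t(),robot.current_finger_gap(),robot.current_tool_pos(),robot.current_contact_force())
snap("wE","wrist");im=snap("sE","scene");cv2.imwrite("pics/sEc.png",cv2.resize(im[150:300,280:440],None,fx=4,fy=4,interpolation=cv2.INTER_CUBIC))
E
```

```text
stopped False
[ 0.5232 -0.1914  0.1414] [-1.1664 -0.7883  0.6292]
8.175 0.23193667869442725 [ 0.5225 -0.191   0.1405] [ 0.0863 -0.7065 -1.452 ]
```

View pics/sEc.png

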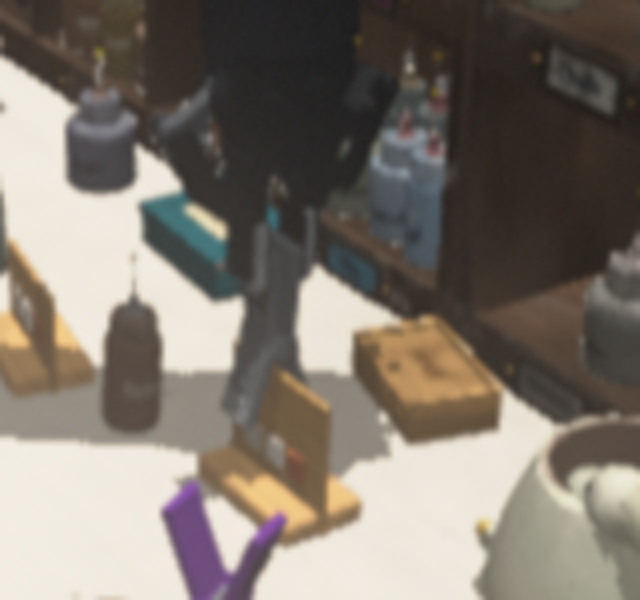

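View pics/wE.png

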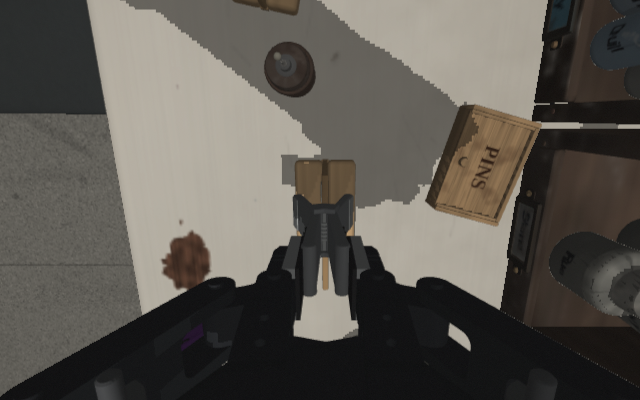

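Scene crop shows the handles squeezed together; the wrist view shows the jaws splayed wide on both sides of the low card at (323,215). Lifting.

```bash
python3 - <<'E'
from h import *
t=robot.current_time_s
robot.line_to([.5225,-.191,.235],velocity=.08);robot.pause(.35)
print(t(),robot.current_finger_gap(),robot.current_tool_pos(),robot.current_contact_force())
snap("wF","wrist");im=snap("sF","scene");cv2.imwrite("pics/sFc.png",cv2.resize(im[120:270,280:440],None,fx=4,fy=4,interpolation=cv2.INTER_CUBIC))
cv2.imwrite("pics/wFc.png",cv2.resize(cv2.imread("pics/wF.png")[140:340,225:425],None,fx=3,fy=3,interpolation=cv2.INTER_CUBIC))
E
```

```text
9.9583 0.23233344778773418 [ 0.5224 -0.191   0.2348] [ 0.0597 -0.9556 -0.5171]
```

View pics/sFc.png

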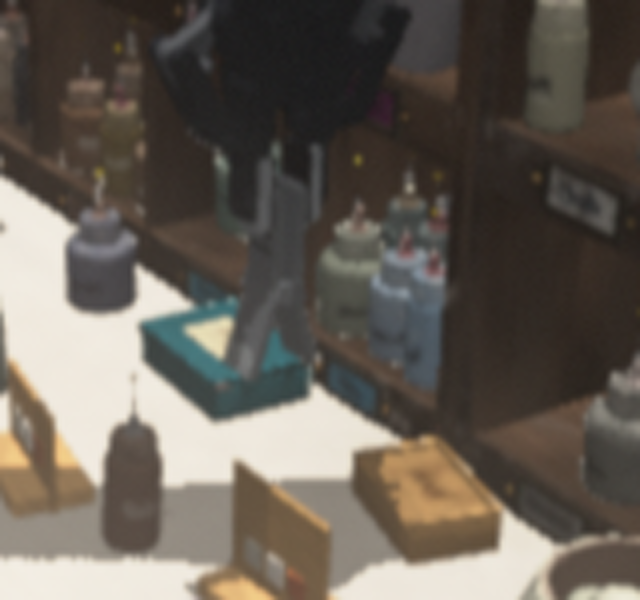

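View pics/wFc.png

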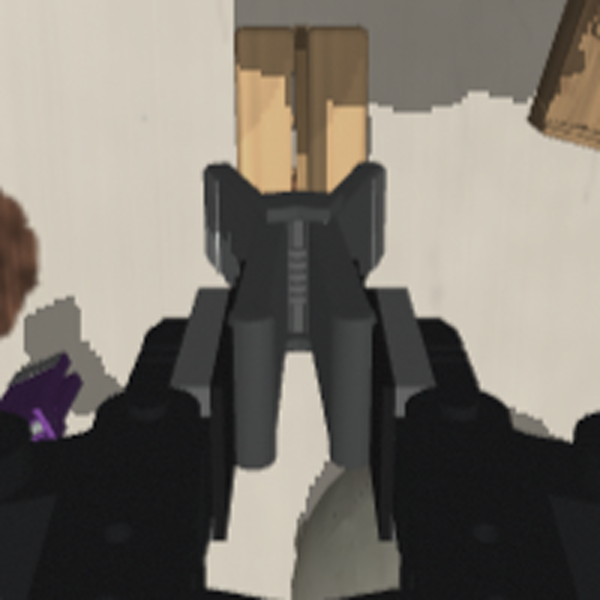

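```bash
python3 - <<'E'
from h import *
S=cam("scene");W=cam("wrist",pickle.load(open("pics/wF.pkl","rb")))
print("cam",ray(S,(0,0))[0])
for dz in(0,.004,-.004):
  for sx in(-1,1):
    for y in(-.203,-.179):
      X=np.array([.5225+sx*.018,y,.151+dz]); u=proj(S,X);w=proj(W,X)
      print(dz,sx,y,"scenecrop",(u-[280,120])*4,"wristcrop",(w-[225,140])*3)
for y in(-.206,-.176): print("pin",(proj(W,np.array([.5225,y,.1943]))-[225,140])*3,(proj(S,np.array([.5225,y,.1943]))-[280,120])*4)
for z in(.242,.2355):
  for y in (-.203,-.179):print("tip",z,y,[((proj(W,np.array([.5225+s*.011,y,z]))-[225,140])*3) for s in(-1,1)])
E
```

```text
cam [ 0.0051 -0.9151  0.5932]
0 -1 -0.203 scenecrop [254.6494 369.2637] wristcrop [223.9302 266.0352]
0 -1 -0.179 scenecrop [226.7076 350.4164] wristcrop [221.7168 168.0687]
0 1 -0.203 scenecrop [315.6295 351.2635] wristcrop [375.5756 266.112 ]
0 1 -0.179 scenecrop [287.0501 333.0621] wristcrop [377.7226 168.128 ]
0.004 -1 -0.203 scenecrop [254.795  361.7989] wristcrop [222.5458 271.9968]
0.004 -1 -0.179 scenecrop [226.8014 343.0569] wristcrop [220.2516 172.4258]
0.004 1 -0.203 scenecrop [315.8799 343.8957] wristcrop [376.8669 272.0762]
0.004 1 -0.179 scenecrop [287.2466 325.7971] wristcrop [379.0907 172.4871]
-0.004 -1 -0.203 scenecrop [254.5043 376.7018] wristcrop [225.2675 260.2768]
-0.004 -1 -0.179 scenecrop [226.6142 357.7501] wristcrop [223.1306 163.8643]
-0.004 1 -0.203 scenecrop [315.38   358.6055] wristcrop [374.3283 260.3512]
-0.004 1 -0.179 scenecrop [286.8543 340.302 ] wristcrop [376.4024 163.9218]
pin [299.1399 358.4168] [291.2797 280.6969]
pin [299.0604 210.0938] [255.2132 259.0114]
tip 0.242 -0.203 [array([221.504 , 486.1533]), array([374.5446, 486.2743])]
tip 0.242 -0.179 [array([217.6615, 331.9321]), array([378.1079, 332.027 ])]
tip 0.2355 -0.203 [array([225.1003, 461.3454]), array([371.3366, 461.4563])]
tip 0.2355 -0.179 [array([221.6025, 313.1523]), array([374.5861, 313.239 ])]
```

```bash
python3 - <<'E'
from h import *
t=robot.current_time_s
robot.line_to([.535,.2103,.25],[180,0,91.8],velocity=.2);robot.pause(.3)
print(t(),robot.current_finger_gap(),robot.current_tool_pos(),robot.current_contact_force())
snap("wG","wrist");im=snap("sG","scene")
cv2.imwrite("pics/wGc.png",cv2.resize(cv2.imread("pics/wG.png")[140:340,225:425],None,fx=3,fy=3,interpolation=cv2.INTER_CUBIC))
E
```

```text
12.5167 0.23597960953162084 [0.5351 0.21   0.2501] [ 0.0111 -0.8427 -0.6252]
```

View pics/wGc.png

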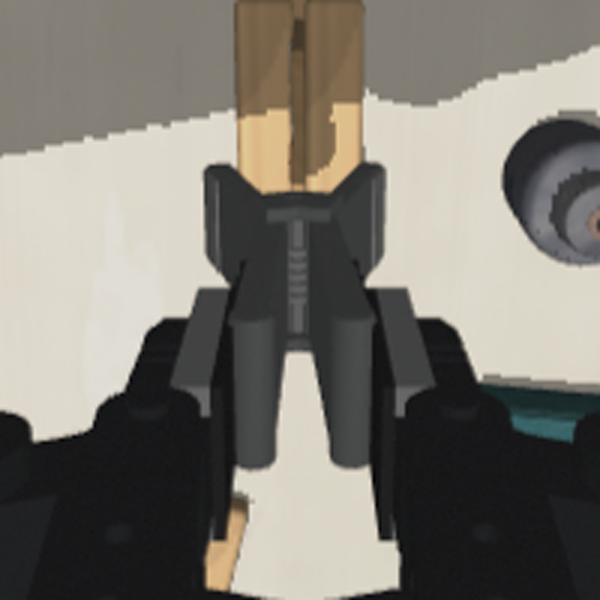

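The card's edge at (298,110) in the crop lines up with the pin column (297), midway between the jaw ends (207 and 385). Lowering with a force stop.

```bash
python3 - <<'E'
from h import *
t=robot.current_time_s
print("stop",robot.line_to([.535,.2103,.174],[180,0,91.8],velocity=.06,f_stop=4));robot.pause(.4)
print(t(),robot.current_finger_gap(),robot.current_tool_pos(),robot.current_contact_force())
snap("wH","wrist");im=snap("sH","scene");im2=snap("tH","top")
cv2.imwrite("pics/wHc.png",np.hstack([cv2.resize(cv2.imread("pics/wH.png")[140:340,225:425],None,fx=2,fy=2,interpolation=cv2.INTER_CUBIC),cv2.resize(im[130:230,210:310],None,fx=4,fy=4,interpolation=cv2.INTER_CUBIC)]))
E
```

```text
stop False
14.4333 0.23132850051389045 [0.535  0.2103 0.1741] [0.9333 0.0448 0.1215]
```

View pics/wHc.png

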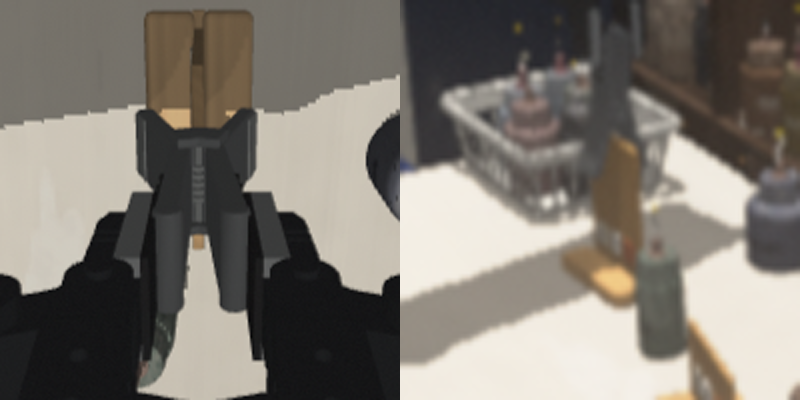

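View pics/tH.png

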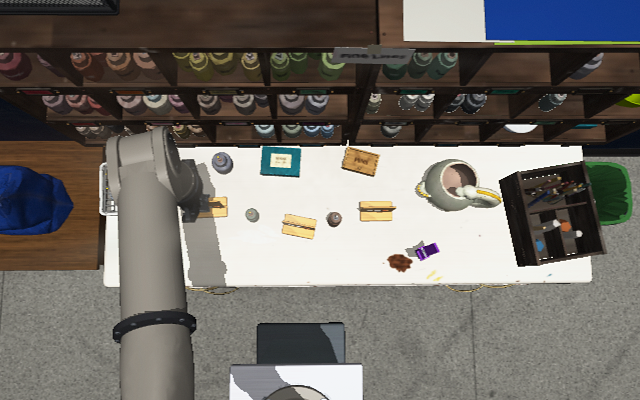

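```bash
python3 - <<'E'
from h import *
S=cam("scene")
for z in(.080,.085,.090,.095):print(z,(proj(S,np.array([.5345-.0175,.2103-.012,z]))-[210,130])*4+[400,0])
for y in(.178,.2103,.242):print("edge",y,(proj(S,np.array([.5343,y,.105]))-[210,130])*4+[400,0])
F=[]
for i in range(8): F.append(robot.current_contact_force());robot.pause(.05)
print(np.mean(F,0),np.std(F,0))
im=cv2.imread("pics/sH.png");cv2.imwrite("pics/sHc.png",cv2.resize(im[130:210,235:295],None,fx=7.5,fy=7.5,interpolation=cv2.INTER_CUBIC))
E
```

```text
0.08 [596.8724 185.0185]
0.085 [596.4481 177.885 ]
0.09 [596.0224 170.7278]
0.095 [595.5952 163.5468]
edge 0.178 [633.2066 153.6716]
edge 0.2103 [610.6563 137.9433]
edge 0.242 [589.3286 123.0677]
[ 0.0554  0.3007 -0.4359] [0.3135 0.5634 0.6115]
```

View pics/sHc.png

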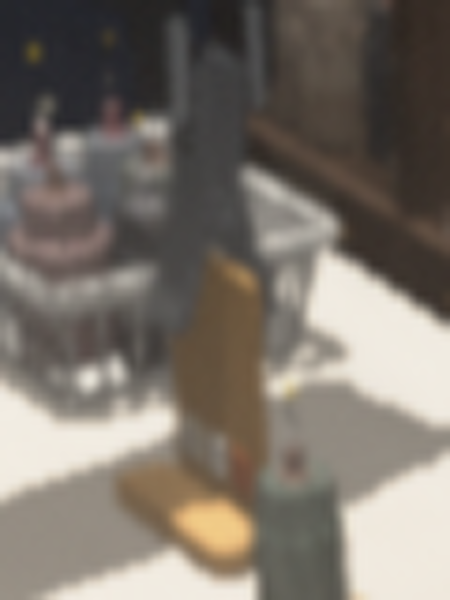

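The scene view puts the jaw's lower end at z ≈ 0.086, 19 mm below the card's top. The card is centred between the jaws and the tool force is within noise. Handing in.

```bash
python3 - <<'E'
from h import *
print(robot.current_time_s(),robot.current_finger_gap());workorder.close_job();print(robot.current_time_s())
E
```

```text
14.9833 0.2364299881733929
the job is handed in; nothing more can be done
the job is handed in; nothing more can be done
```

I squeezed the grey clip's handles, lifted it off the low card and lowered it spread open over the middle of the tallest card's top edge. It is still gripped there. The job was handed in at 15.0 s of the 38 s allowed; no verdict is reported.

**Last checks before handing in:**
- **Squeeze:** the fingers are about 20 mm apart by the gap reading, against 22 mm given for a full squeeze. The jaws look wide open in the wrist picture.
- **Centring:** in the wrist picture the card's edge sits midway between the jaw ends.
- **Depth:** the scene camera puts the jaw end at z ≈ 0.086 m, about 19 mm below the card's top edge. The allowed range is 7 to 39 mm.
- **Contact:** the averaged force on the tool was zero within the noise. That noise is about 0.6 N, so it cannot by itself confirm the 0.3 N limit. No touching shows in the pictures.
- **Surroundings:** the other objects look unmoved in the top view.

**Disagreements:**
- The clip slid about 4 to 5 mm down in the grip as the fingers closed. I allowed for this in the final height.
- With the clip lifted over the low card, the scene camera's jaw position was a few pixels off my prediction. I relied on the wrist camera for centring.

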